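Read the squat jar on the analyser station

ROBOT

A 7-joint arm with a two-finger parallel gripper is mounted at the origin on a cart in front of the work surface, level with it; the furniture and walls round the work are solid. World frame = base frame: x ahead of the robot, y to its left, z up, the work surface at z = 0. Lengths are in m, angles in rad, forces in N, time in s.
With the tool pointing down it reaches from about 0.4 to 0.875 m from the base axis. Payload 4.4 kg.
Tool frame: the origin (TCP) lies midway between the tips of the shut fingers; the grasp point (between the pads) lies 19 mm behind it; y points along the fingers, z is the direction in which the jaws open and shut, and the axes are right-handed (so a half turn about y gives the same grasp; the last joint's range is limited). The gripper opens to 85 mm and grips with 20 to 120 N. Pads are 22 mm wide; open, the fingers measure 114 mm over their backs; the gripper's body (76 mm by 85 mm) begins 54 mm behind the grasp point. The pads swing forward as they close: fully open they stand 13 mm farther back than shut.
Start: joints at [-1.301, 0.628, 0.038, 1.517, -0.027, 0.996, -0.02], TCP at [0.214, 0.614, 0.231] pointing down, gripper open.
Joint ranges: [-3.06, 3.06], [-0.37, 2.12], [-1.25, 1.32], [0.18, 2.47], [-1.1, 4.24], [0.23, 1.98], [-2.94, 2.94]. Speed limits (rad/s): [2.57, 2.57, 3.14, 3.14, 3.14, 3.14, 3.14].

INTERFACE

Orientations are given as a unit quaternion [x, y, z, w].
In Python, from cell import * gives the robot as it stands. The module is installed in compiled form; this text tells all that it offers.
- The arm moves only by the shell command python3 -m jog 'ROWS' [OPENING] [FORCE]. ROWS is text: rows parted by semicolons, each of 6 numbers parted by spaces: the shift along the tool's x, y, z in cm, then the turn, a rotation vector about the tool's x, y, z in degrees. A call has 1 to 20 rows; each row shifts and turns the commanded pose from where the row before left it, along the tool's axes as they then stand; what a row does not reach is not made up. A row lasts 1/10 s, in which the tool goes at most 50 mm and 8.59 degrees, less where a joint would pass 70% of its speed; a pose out of reach is approached as far as the arm can. A call is refused whole if a number of a shift passes 5 or a number of a turn 8.59, either way. A call with a gripper value outside its range is refused whole. OPENING is the finger opening in cm, from 0 to 8.54, set as the call begins (- or left out, the last holds). The fingers move at their own pace and stop on an object; FORCE is the grip in N (left out, the last holds). Time passes only in rows, so rows that do not move let the fingers close. It gives the time, the measured TCP pose, the force and the opening at its end, in the units of the state.
- get_state(): the state, without advancing time (a new reading comes with each control period).
- grab_frame(name): name is "scene" or "top" or "wrist"; returns a dict with "pixels" (480x640x3 uint8, red, green, blue), "fx", "fy", "cx", "cy" (pixels), "distortion" ([k1, k2, p1, p2, k3] as OpenCV has them; the pictures are not rectified), "extrinsics" (4x4, takes a point from camera to world coordinates). Camera axes: x right, y up, looking along -z (the intrinsics and any distortion apply to the point x, -y, -z); pixel columns grow to the right and rows downward; lengths in m; the calibration is good to about 2 mm. A picture is of the moment at which its call begins. There is no depth.
- sign_off(): hands the job in, once; it reports no verdict.
The state is a dict: "time": time; "joint_positions": joint angles; "qvel": joint speeds; "effort": joint torques, N m; "tcp_pos": TCP position; "eef_rot": TCP orientation; "ft_force": force on the tool from outside, world axes, zero at the start; "wrist_torque": the same for the moment, N m; "grip_width": opening from 0.0 (shut) to 1.0 (fully open).
Only numpy, scipy, OpenCV 4.12 (cv2) and the standard library are available. Lean on these libraries where they do the work, as an engineer would, in place of code of your own. Each camera call takes 0.05 s, during which the arm holds its last target.

TASK

Turn the sample carousel by its knob until the wide squat white jar stands clicked in at the analyser's window, then squeeze the analyser's trigger fully home and let it spring back, taking no reading of anything else. Then lift the jar out and stand it upright in the shallow tray beside the bottle already there, leaving all the other bottles standing in their places.

Things in the scene. Friction and masses are not known exactly. Their poses are not given: they have to be found in the camera images.
- station: Fixed base with a round carousel and a pistol-grip analyser lying on its side. Origin on the worktop under the carousel's axis, z up. Analyser (mm): body y -275 to -158, x -30 to 40, z 61 to 110; nose to y -128, window facing +y; its grip runs in -x to x -124, y -222 (back) to -188 (front), z 69 to 101, with a foot 46 wide beyond x -110. The trigger stands before the grip, on its +y side.
- trigger (a joint): Sprung hinge of the analyser's trigger, rad: 0 = released, 0.24 = fully home against its stop; springs back by itself, about 8 N at the pad when home. Its axis is vertical, at the end of the trigger next to the analyser's body.
- trigger_pad (a point): Front (+y) face of the trigger, 30 mm from its hinge, 85 mm above the worktop; moves with it, about 7 mm in the station's -y from released to home. The trigger is 18 mm tall in z and reaches 23 mm further in -x. From this face to the grip's back face: 55 mm released, 48 mm home, along the station's y.
- grip_point (a point): Fixed point midway between the trigger's front face when home and the back face of the grip, 85 mm above the worktop, 34 mm in -x from the analyser's body. Axes of the station: a gripper pointing down here and closing along y squeezes the trigger against the grip.
- carousel (a joint): Angle of the carousel, rad, 0 at the start, positive anticlockwise from above, turns either way past a full turn; it clicks into five stable places, 1.257 rad (72 degrees) apart, the start being one of them. Torque to leave a click about 0.1 Nm, viscously damped: turn it steadily.
- knob (a point): Centre of the black bar knob on the post over the carousel's axis, 212 mm above the worktop: 42 mm long along this point's x, 16 mm thick along its y, 26 mm tall, on a 14 mm post. Turns with the carousel.
- window_spot (a point): Fixed point: centre of the carousel place in front of the analyser's window, on its floor, 30 mm above the worktop, 74 mm from the axis in the station's -y. The carousel disc has 108 mm radius; its five places lie at 74 mm radius, in rings of 61 mm inside diameter, 8 mm high.
- squat_jar: The jar to be read: white plastic, the widest and squattest of the five on the carousel, 58 mm diameter up to 74 mm height, white ribbed cap 48 mm diameter, 97 mm tall in all; 0.1 to 0.2 kg. Origin at the centre of its underside, z up. Starts in one of the four places not at the window.
- tray: Shallow grey tray, fixed, 200 x 130 x 22 mm, walls and floor 3 mm. Origin at the centre of its underside, on the worktop; x along its length. Between station and tray stand a fixed stirrer, 73 mm tall, and from x = 0.66 m on fixed equipment with hanging cables: carry the jar across nearer to the robot.
- tray_bottle: Slim white bottle with a white cap, 46 mm diameter, 102 mm tall, standing in the tray towards its +x end. Origin at the centre of its underside.
- amber_a: Amber bottle with a black cap, 51 mm diameter, 116 mm tall, in the place at the window at the start. Origin at the centre of its underside.
- amber_b: Amber bottle with a black cap, 51 mm diameter, 118 mm tall, on the carousel. Origin at the centre of its underside.
- round_bottle: White bottle with a blue cap, 50 mm diameter, 114 mm tall, on the carousel. Origin at the centre of its underside.
- small_bottle: Small amber bottle with a black cap, 42 mm diameter, 90 mm tall, on the carousel. Origin at the centre of its underside.
- lime_bottle: Bystander behind the analyser: white bottle, 46 mm diameter, 104 mm tall. Origin at the centre of its underside.
- red_cap_bottle: Bystander further back: white dropper bottle, 64 mm diameter, 184 mm tall. Origin at the centre of its underside.
There are look-alikes about, which are no part of the job. Leave any purple look-alike of the small_bottle alone.

How it is judged:
On the way, in this order (a step that is already met when the one before it is completed fails the run):
1. the squat jar stands at the window, carousel at rest in its click, the other bottles in their places (horizontal distance between squat_jar and window_spot below 0.012 m and height (world z) of squat_jar below 0.036 m and angle between squat_jar's own z axis and vertical below 0.1 rad and velocity of joint carousel between -0.05 and 0.05 rad/s and horizontal distance between amber_a and knob between 0.056 and 0.092 m and angle between each of amber_a, amber_b, round_bottle, small_bottle's own z axis and vertical below 0.15 rad and horizontal distance between amber_b and knob between 0.056 and 0.092 m and horizontal distance between round_bottle and knob between 0.056 and 0.092 m and horizontal distance between small_bottle and knob between 0.056 and 0.092 m), for 0.3 s.
2. the trigger is squeezed home with the jar at the window (value of joint trigger above 0.205 rad and horizontal distance between squat_jar and window_spot below 0.012 m and height (world z) of squat_jar below 0.036 m and angle between squat_jar's own z axis and vertical below 0.1 rad), for 0.15 s.
3. the trigger has sprung back with the jar still at the window (value of joint trigger below 0.04 rad and horizontal distance between squat_jar and window_spot below 0.012 m and height (world z) of squat_jar below 0.036 m and angle between squat_jar's own z axis and vertical below 0.1 rad), for 0.1 s.
At the end, for the whole second after the job is handed in: The squat jar stands at rest on the tray's floor, upright within 0.1 rad, wholly inside the tray's walls; the trigger is released (below 0.04 rad); the carousel is at rest and its other four bottles stand upright in its places; the bottle in the tray still stands in it (x of squat_jar in the frame of tray between -0.072 and 0.072 m and y of squat_jar in the frame of tray between -0.038 and 0.038 m and height (world z) of squat_jar below 0.008 m and angle between squat_jar's own z axis and vertical below 0.1 rad and linear speed of squat_jar below 0.02 m/s and value of joint trigger below 0.04 rad and velocity of joint carousel between -0.05 and 0.05 rad/s and horizontal distance between amber_a and knob between 0.056 and 0.092 m and angle between each of amber_a, amber_b, round_bottle, small_bottle, tray_bottle's own z axis and vertical below 0.15 rad and horizontal distance between amber_b and knob between 0.056 and 0.092 m and horizontal distance between round_bottle and knob between 0.056 and 0.092 m and horizontal distance between small_bottle and knob between 0.056 and 0.092 m and z of tray_bottle in the frame of tray below 0.01 m); the robot touches nothing.
It fails at once if the trigger is pulled when the squat jar does not stand at the window (value of joint trigger above 0.12 rad and not (horizontal distance between squat_jar and window_spot below 0.02 m)).
It fails at once if a bottle is tipped over (angle between any of amber_a, amber_b, round_bottle, small_bottle, tray_bottle, lime_bottle, red_cap_bottle's own z axis and vertical above 0.5 rad).
It fails at once if the bottle in the tray is shoved more than 30 mm (distance of tray_bottle from where it was at the start of the episode above 0.03 m).
It fails at once if a bystander bottle behind the station is shoved more than 30 mm (distance of any of lime_bottle, red_cap_bottle from where it was at the start of the episode above 0.03 m).
It also fails if it takes over 67 s, if anything falls off the work surface, if the arm or the gripper's body presses on something with over 40 N, if the wrist force passes 120 N, or if a joint passes its speed limit or range.

## Working session

There is one attempt and no reset: what is moved stays moved. The work goes in short steps, Python scripts to look and compute and a shell command to move; the robot and the scene stay as the last step left them, time stands still between calls to the robot, and variables do not carry over. Pictures are saved under pics/ and viewed, and the job is handed in when it is done.

```bash
mkdir -p pics; cat > h.py <<'E'
from cell import *
import numpy as np, cv2
def save(n,fn,crop=None,scale=1):
    f=grab_frame(n); im=f["pixels"][:,:,::-1].copy()
    np.savez('pics/'+fn+'.npz',**{k:np.array(v) for k,v in f.items()})
    cv2.imwrite('pics/'+fn+'.png',im); return f
def load(fn): return dict(np.load('pics/'+fn+'.npz'))
def ray(f,uv):
    K=np.array([[f['fx'],0,f['cx']],[0,f['fy'],f['cy']],[0,0,1]],float)
    p=cv2.undistortPoints(np.array([[uv]],float),K,np.array(f['distortion'],float))[0,0]
    T=np.array(f['extrinsics']); d=T[:3,:3]@np.array([p[0],-p[1],-1]); return T[:3,3],d
def onz(f,uv,z):
    o,d=ray(f,uv); return o+d*(z-o[2])/d[2]
def proj(f,P):
    K=np.array([[f['fx'],0,f['cx']],[0,f['fy'],f['cy']],[0,0,1]],float)
    T=np.array(f['extrinsics']); c=T[:3,:3].T@(np.array(P)-T[:3,3]); c=np.array([c[0],-c[1],-c[2]])
    return cv2.projectPoints(c.reshape(1,3),np.zeros(3),np.zeros(3),K,np.array(f['distortion'],float))[0].ravel()
def crop(fn,x0,y0,x1,y1,s,out):
    im=cv2.imread('pics/'+fn+'.png')[y0:y1,x0:x1]; cv2.imwrite('pics/'+out+'.png',cv2.resize(im,None,fx=s,fy=s,interpolation=cv2.INTER_CUBIC))
def axes():
    from scipy.spatial.transform import Rotation as R
    s=get_state(); print(s['time'],np.round(s['tcp_pos'],4),np.round(s['joint_positions'],3),s['grip_width'],np.round(s['ft_force'],1)); print(np.round(R.from_quat(s['eef_rot']).as_matrix(),3))
E
python3 - <<'E'
from h import *
for n in ['scene','top','wrist']:
    f=save(n,n+'0'); print(n,np.round(f['extrinsics'],3).tolist(),f['fx'],f['distortion'])
axes()
E
```

```text
scene [[0.648, 0.537, -0.539, 0.012], [-0.761, 0.44, -0.477, -0.465], [-0.019, 0.72, 0.694, 0.945], [0.0, 0.0, 0.0, 1.0]] 468.0790452769358 [0.02437063 0.         0.         0.         0.        ]
top [[-0.027, 0.984, -0.179, 0.438], [-0.999, -0.022, 0.035, 0.1], [0.03, 0.179, 0.983, 1.198], [0.0, 0.0, 0.0, 1.0]] 456.40484533371136 [0.03098662 0.         0.         0.         0.        ]
wrist [[0.328, -0.903, -0.276, 0.143], [0.945, 0.314, 0.098, 0.638], [-0.002, -0.293, 0.956, 0.371], [0.0, 0.0, 0.0, 1.0]] 373.6987853802437 [-0.02900448  0.          0.          0.          0.        ]
0.15 [0.214  0.6133 0.2306] [-1.301  0.629  0.038  1.518 -0.027  0.996 -0.02 ] 0.9983365084060183 [-1.  -0.5  0.2]
[[ 0.944 -0.     0.33 ]
 [-0.33  -0.001  0.944]
 [-0.    -1.    -0.001]]
```

View pics/scene0.png

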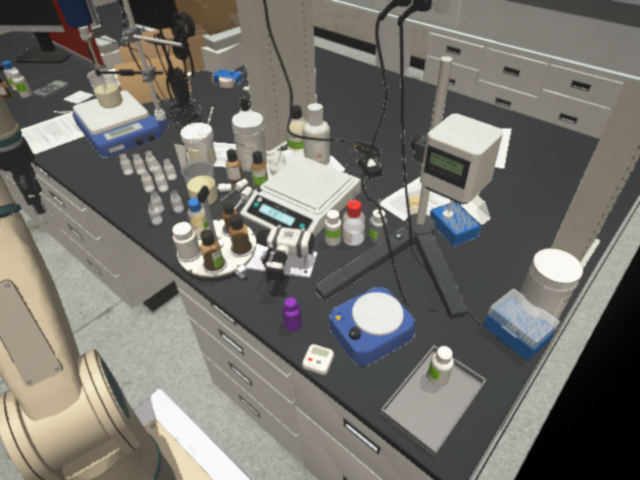

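View pics/top0.png

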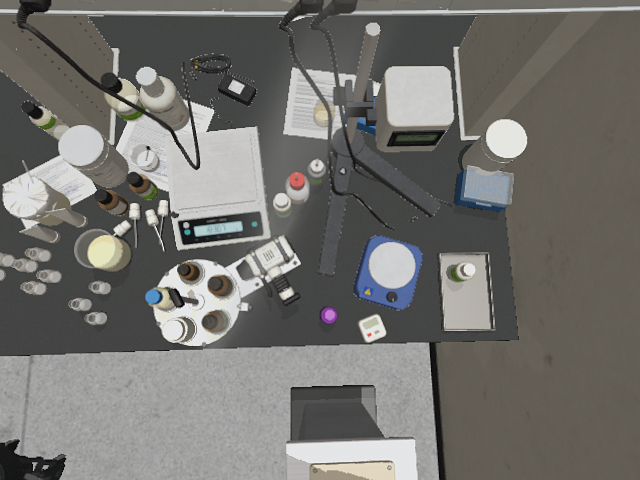

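View pics/wrist0.png

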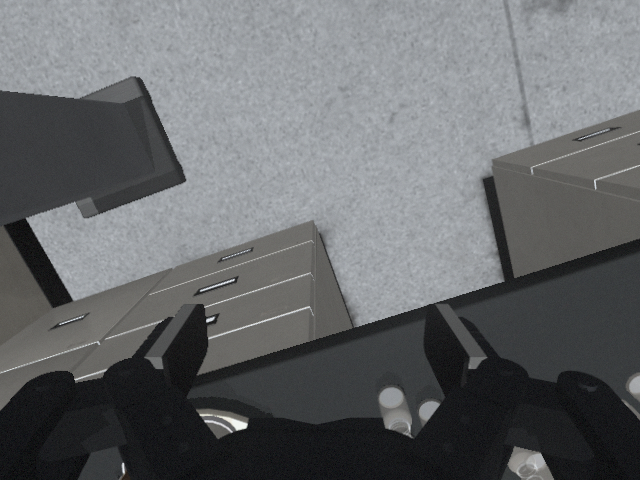

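The top view shows the carousel near (197,302), the analyser near (268,262) and the tray near (467,292) with its bottle at (465,270). There is a purple look-alike at (328,315). I'll enlarge these.

```bash
python3 - <<'E'
from h import *
crop('top0',140,220,320,355,4.4,'c1'); crop('scene0',160,180,340,310,4.4,'c2')
f=load('top0')
print(onz(f,(197,302),.03),onz(f,(180,328),.097),onz(f,(467,292),0))
for uv in [(440,253),(496,253),(496,331),(444,331)]: print(onz(f,uv,.022))
E
```

```text
[0.49616283 0.37462639 0.03      ] [0.43372833 0.39669672 0.097     ] [ 0.50545233 -0.32231297  0.        ]
[ 0.60737263 -0.25230079  0.022     ]
[ 0.6040925  -0.39971933  0.022     ]
[ 0.40414059 -0.37979128  0.022     ]
[ 0.40733598 -0.24721498  0.022     ]
```

View pics/c1.png

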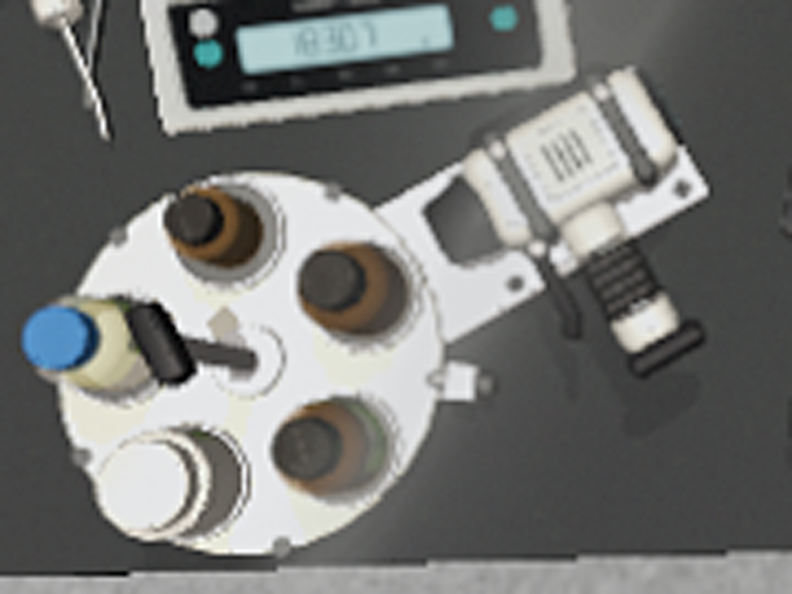

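View pics/c2.png

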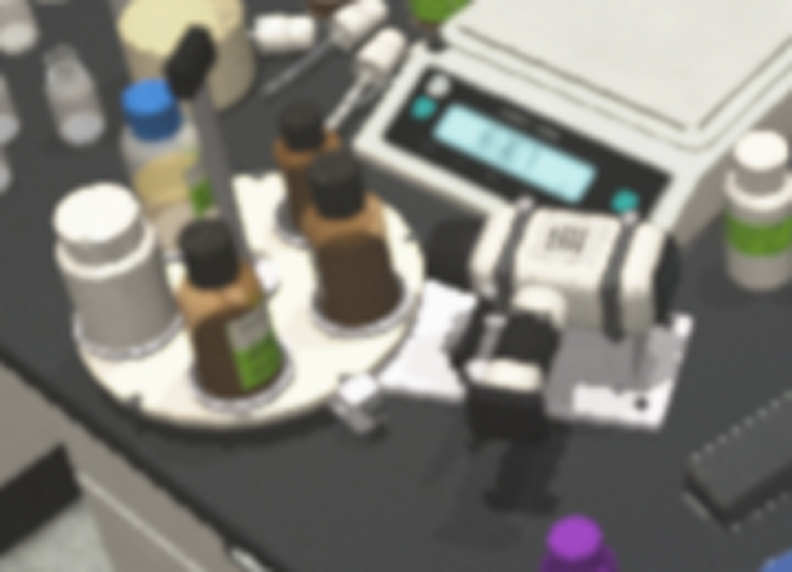

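```bash
python3 - <<'E'
from h import *
t=load('top0'); s=load('scene0')
def C(x,y): return (140+x/4.4,220+y/4.4)
def S(x,y): return (160+x/4.4,180+y/4.4)
def tri(a,b):
    o1,d1=ray(t,a);o2,d2=ray(s,b)
    A=np.c_[d1,-d2];k=np.linalg.lstsq(A,o2-o1,rcond=None)[0]
    p,q=o1+k[0]*d1,o2+k[1]*d2; return (p+q)/2,np.linalg.norm(p-q)
print('knob',tri(C(160,343),S(192,62)))
print('knob z.225',onz(t,C(158,341),.222), 'ends',onz(t,C(143,312),.225),onz(t,C(177,376),.225))
print('post foot',onz(t,C(262,362),.035))
# disc rim
P=np.array([onz(t,C(*c),.03)[:2] for c in [(60,395),(90,470),(242,170),(320,186),(380,225),(440,330),(240,553),(300,547),(420,450),(180,190)]])
A=np.c_[2*P,np.ones(len(P))];x=np.linalg.lstsq(A,(P**2).sum(1),rcond=None)[0];r=np.sqrt(x[2]+x[:2]@x[:2]);print('disc',x[:2],r)
print('jar cap',onz(t,C(146,483),.097),tri(C(146,483),S(97,212)))
print('amber cap win',onz(t,C(333,280),.116), 'others',onz(t,C(308,445),.117),onz(t,C(192,218),.09),onz(t,C(60,338),.114))
# analyser: base plate edges, body bands
print('nose/body axis', onz(t,C(490,195),.11),onz(t,C(655,115),.11))
print('foot',onz(t,C(668,348),.09),'grip top mid',onz(t,C(600,225),.1),'trigger tip',onz(t,C(573,330),.094),'trig base',onz(t,C(540,262),.094))
E
```

```text
knob (array([0.49793012, 0.37369069, 0.2142286 ]), np.float64(0.0029731774336053617))
knob z.225 [0.49724022 0.37338364 0.222     ] ends [0.51097672 0.38000302 0.225     ] [0.48033607 0.36316196 0.225     ]
post foot [0.49506031 0.36715159 0.035     ]
disc [0.49616409 0.37413965] 0.10746116041114007
jar cap [0.43016555 0.41224878 0.097     ] (array([0.43083782, 0.4027482 , 0.12940918]), np.float64(0.0010584079414334118))
amber cap win [0.5334034  0.31207674 0.116     ] others [0.44722562 0.32351932 0.117     ] [0.57162615 0.39405717 0.09      ] [0.50679969 0.45460065 0.114     ]
nose/body axis [0.57777559 0.22959495 0.11      ] [0.61973402 0.13968772 0.11      ]
foot [0.49390439 0.13519904 0.09      ] grip top mid [0.56110671 0.17095492 0.1       ] trigger tip [0.50479498 0.18652612 0.094     ] trig base [0.542261   0.20426606 0.094     ]
```

The squat jar is the white, white-capped jar at top px (174,329), crop (146,483). It's the only wide white one on the carousel. The others are blue-capped at (153,297) and amber at (184,269), (215,284) and (209,321).

The station axis is about (0.497, 0.374) and its yaw about 29°. The five bottle angles and the knob bar agree. The jar has to turn +144°. I'll move over the knob now.

```bash
python3 -m jog '2.9 -0.3 -1.1 0 0 0;2.9 -0.3 -1.1 0 0 0;2.9 -0.3 -1.1 0 0 0;2.9 -0.3 -1.1 0 0 0;2.9 -0.3 -1.1 0 0 0;2.9 -0.3 -1.1 0 0 0;2.9 -0.3 -1.1 0 0 0;2.9 -0.3 -1.1 0 0 0;2.9 -0.3 -1.1 0 0 0;2.9 -0.3 -1.1 0 0 0;2.9 -0.3 -1.1 0 0 0;2.7 0 -1.1 0 0 0' 6; python3 -c "from h import *;axes()"
```

```text
time: 1.35
tcp_pos: [0.4985, 0.374, 0.2645]
eef_rot: [-0.697, 0.118, -0.118, 0.697]
ft_force: [-0.1, 1.1, 0.1]
grip_width: 0.702
1.35 [0.4985 0.374  0.2645] [-0.72   0.556  0.05   1.557 -0.031  1.029  0.574] 0.7015549477775721 [-0.1  1.1  0.1]
[[ 0.944  0.     0.33 ]
 [-0.33   0.     0.944]
 [ 0.    -1.     0.   ]]
```

```bash
python3 -m jog '0 0 0 0 8.5 0;0 0 0 0 8.5 0;0 0 0 0 8.5 0;0 0 0 0 8.5 0;0 0 0 0 8.5 0;0 0 0 0 8.5 0;0 0 0 0 8.5 0;0 0 0 0 8.5 0;0 0 0 0 8.5 0;0 0 0 0 8.5 0;0 0 0 0 8.5 0;0 0 0 0 8.5 0;0 0 0 0 8.5 0;0 0 0 0 8.5 0;0 0 0 0 8.5 0;0 0 0 0 4.2 0;0 0 0 0 0 0;0 0 0 0 0 0' ; python3 - <<'E'
from h import *
axes(); save('wrist','w1'); save('top','t1')
E
```

```text
time: 3.15
tcp_pos: [0.4971, 0.3751, 0.264]
eef_rot: [0.178, -0.684, 0.684, -0.178]
ft_force: [-0.6, 0.4, 0.5]
grip_width: 0.702
3.15 [0.4971 0.3751 0.264 ] [-1.084  0.639  0.678  1.57  -0.436  1.089 -1.359] 0.7021760206838561 [-0.6  0.4  0.5]
[[-0.873 -0.     0.488]
 [-0.488 -0.    -0.873]
 [ 0.001 -1.     0.   ]]
```

View pics/w1.png

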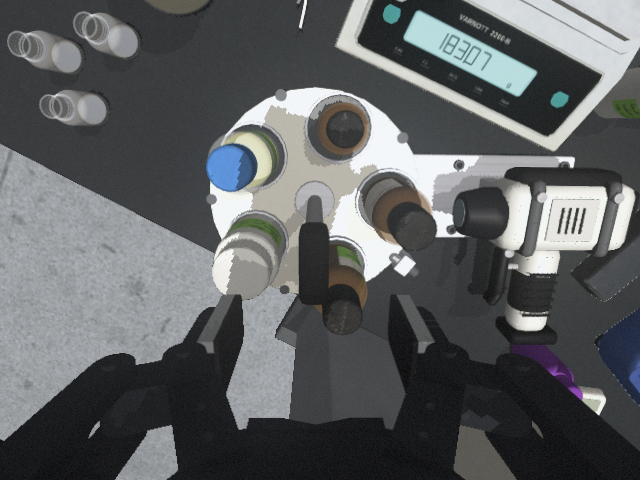

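The wrist view shows the knob bar at (314,262), centred between the fingers (about 222 to 408) and parallel to the pads. I'll check the axis and grip point in this view.

```bash
python3 - <<'E'
from h import *
w=load('w1')
print(onz(w,(314,225),.225),onz(w,(314,302),.225), 'foot',onz(w,(315,190),.036))
# rings
print('small cap',onz(w,(346,128),.12),'a cap',onz(w,(411,228),.146),'jar cap',onz(w,(241,272),.127),'blue',onz(w,(232,168),.144),'b',onz(w,(342,312),.148))
print('foot of grip',onz(w,(527,323),.101))
print('trigger',onz(w,(496,298),.094),onz(w,(510,250),.094))
print('grip front/back',onz(w,(511,300),.101),onz(w,(552,300),.101))
crop('w1',420,140,640,350,3.6,'c3')
E
```

```text
[0.5198757  0.38901251 0.225     ] [0.48295878 0.36839713 0.225     ] foot [0.50751184 0.3815802  0.036     ]
small cap [0.5709335  0.39101796 0.12      ] a cap [0.53353091 0.31697239 0.146     ] jar cap [0.43447284 0.40853744 0.127     ] blue [0.50883645 0.44803907 0.144     ] b [0.45219664 0.32691625 0.148     ]
foot of grip [0.50533149 0.15575826 0.101     ]
trigger [0.51046811 0.19203264 0.094     ] [0.55405477 0.20978575 0.094     ]
grip front/back [0.51669449 0.18370267 0.101     ] [0.53501703 0.15046113 0.101     ]
```

View pics/c3.png

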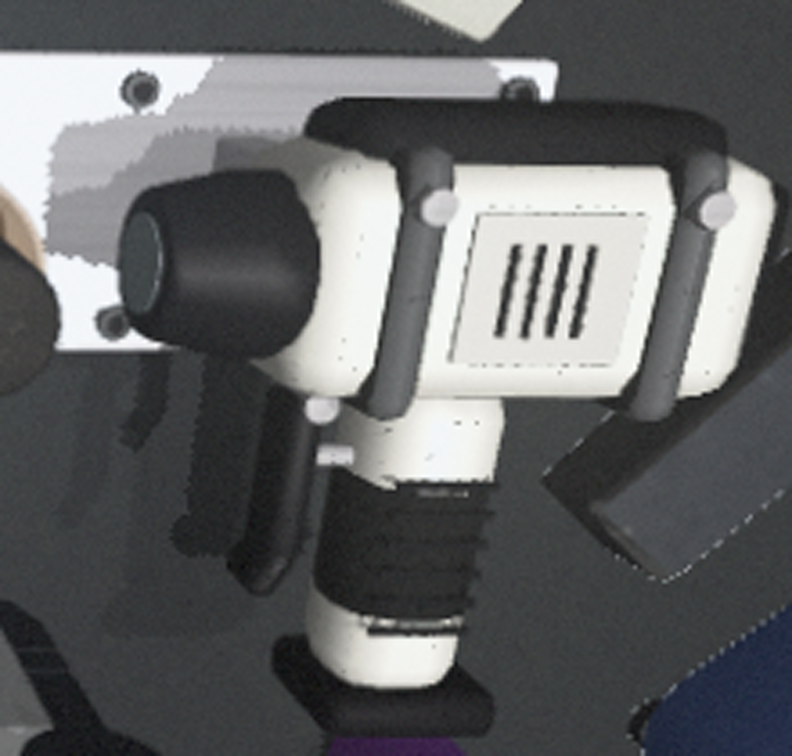

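```bash
python3 -m jog '0 1.5 0 0 0 0;0 1.5 0 0 0 0;0 1.5 0 0 0 0;0 1.5 0 0 0 0;0 0.9 0 0 0 0;0 0 0 0 0 0' ; python3 -m jog '0 0 0 0 0 0;0 0 0 0 0 0;0 0 0 0 0 0;0 0 0 0 0 0;0 0 0 0 0 0;0 0 0 0 0 0;0 0 0 0 0 0;0 0 0 0 0 0' 0 40; python3 -c "
from h import *
axes();save('wrist','w2')"
```

```text
time: 3.85
tcp_pos: [0.4965, 0.3747, 0.1937]
eef_rot: [0.178, -0.684, 0.685, -0.177]
ft_force: [0.1, -0.9, -0.5]
grip_width: 0.7
time: 4.65
tcp_pos: [0.4972, 0.3764, 0.1962]
eef_rot: [-0.177, 0.685, -0.684, 0.178]
ft_force: [-2.5, 2.8, 7.0]
grip_width: 0.179
4.65 [0.4972 0.3764 0.1962] [-1.06   0.707  0.633  1.646 -0.493  0.952 -1.312] 0.17879245819227066 [-2.5  2.8  7. ]
[[-0.874  0.     0.487]
 [-0.487  0.002 -0.874]
 [-0.001 -1.    -0.002]]
```

View pics/w2.png

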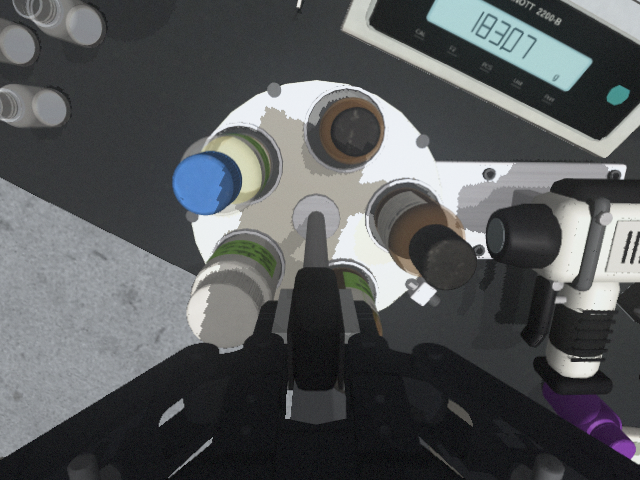

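The bar is gripped (opening about 15 mm) and centred at px (315,330). I'll turn it anticlockwise slowly.

```bash
python3 -m jog '0 0 0 0 -3 0;0 0 0 0 -4 0;0 0 0 0 -5 0;0 0 0 0 -5 0;0 0 0 0 -5 0;0 0 0 0 -5 0;0 0 0 0 -5 0;0 0 0 0 -5 0;0 0 0 0 -5 0;0 0 0 0 -5 0;0 0 0 0 -5 0;0 0 0 0 -5 0;0 0 0 0 -5 0;0 0 0 0 -5 0;0 0 0 0 -5 0;0 0 0 0 0 0'; python3 -c "
from h import *
axes();save('wrist','w3')"
```

```text
time: 6.3
tcp_pos: [0.4979, 0.3761, 0.1962]
eef_rot: [-0.545, 0.45, -0.449, 0.547]
ft_force: [-0.4, 2.4, 5.8]
grip_width: 0.184
6.3 [0.4979 0.3761 0.1962] [-0.86   0.642  0.278  1.64  -0.215  0.887 -0.305] 0.18433638578271402 [-0.4  2.4  5.8]
[[ 0.192  0.001  0.981]
 [-0.981  0.002  0.192]
 [-0.002 -1.     0.002]]
```

View pics/w3.png

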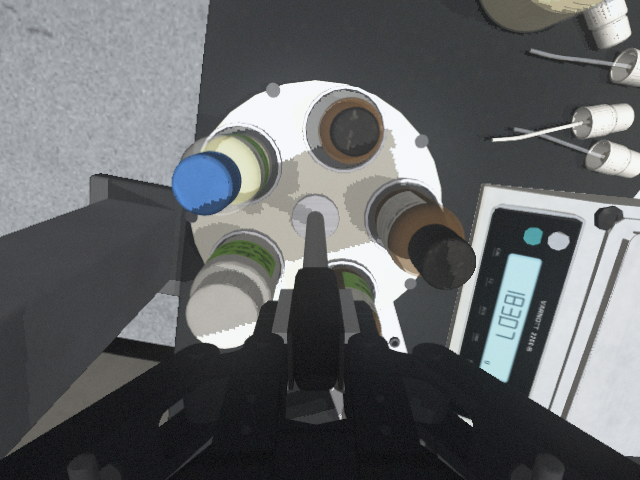

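The carousel turned 72° with the gripper and the bottles kept the same places in the wrist frame. One more click to go.

```bash
python3 -m jog '0 0 0 0 -3 0;0 0 0 0 -4 0;0 0 0 0 -5 0;0 0 0 0 -5 0;0 0 0 0 -5 0;0 0 0 0 -5 0;0 0 0 0 -5 0;0 0 0 0 -5 0;0 0 0 0 -5 0;0 0 0 0 -5 0;0 0 0 0 -5 0;0 0 0 0 -5 0;0 0 0 0 -5 0;0 0 0 0 -5 0;0 0 0 0 -5 0;0 0 0 0 0 0;0 0 0 0 0 0'; python3 -m jog '0 0 0 0 0 0;0 0 0 0 0 0;0 0 0 0 0 0;0 0 0 0 0 0;0 -1.5 0 0 0 0;0 -2.5 0 0 0 0;0 -3 0 0 0 0;0 -3 0 0 0 0;0 0 0 0 0 0' 6; python3 -c "
from h import *
axes();save('wrist','w4');save('top','t4')
crop('t4',140,220,320,355,4.4,'c4')"
```

```text
time: 8.05
tcp_pos: [0.4984, 0.3767, 0.1962]
eef_rot: [-0.705, 0.043, -0.045, 0.707]
ft_force: [0.0, 3.9, 5.5]
grip_width: 0.182
time: 8.95
tcp_pos: [0.4994, 0.3764, 0.2998]
eef_rot: [-0.704, 0.041, -0.045, 0.708]
ft_force: [-0.1, 0.1, -0.3]
grip_width: 0.704
8.95 [0.4994 0.3764 0.2998] [-0.643  0.525 -0.079  1.508  0.045  1.102  0.718] 0.7044178431581744 [-0.1  0.1 -0.3]
[[ 0.993  0.007  0.122]
 [-0.122  0.005  0.993]
 [ 0.006 -1.     0.006]]
```

View pics/w4.png

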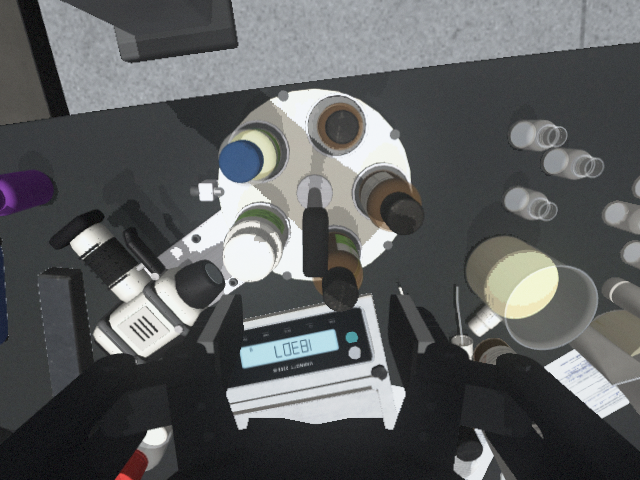

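View pics/c4.png

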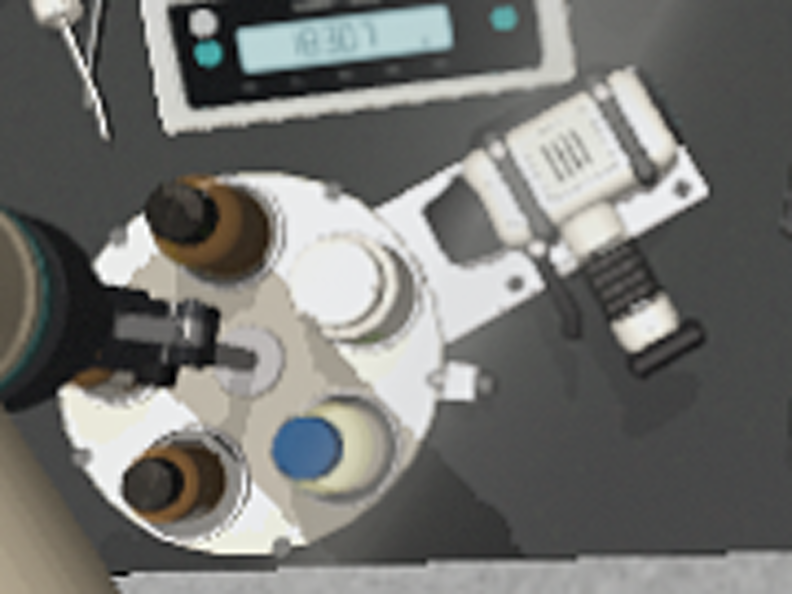

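The white jar is now at the window: crop (336,284), top px (216,285). The rim dots sit at the same pixels as before, so the carousel is clicked in. Next I'll measure the jar and the trigger/grip points.

```bash
python3 - <<'E'
from h import *
t=load('t4');w=load('w4')
def C(x,y): return (140+x/4.4,220+y/4.4)
def tri(a,b):
    o1,d1=ray(t,a);o2,d2=ray(w,b)
    A=np.c_[d1,-d2];k=np.linalg.lstsq(A,o2-o1,rcond=None)[0]
    p,q=o1+k[0]*d1,o2+k[1]*d2; return (p+q)/2,np.linalg.norm(p-q)
print('jar',onz(t,C(336,284),.127),onz(w,(250,254),.127))
crop('w4',30,190,260,370,3.4,'c5')
th=np.radians(29);ax=np.array([.4975,.3755])
R=np.array([[np.cos(th),-np.sin(th)],[np.sin(th),np.cos(th)]])
im=cv2.imread('pics/w4.png'); im2=cv2.imread('pics/t4.png')
for P in [(-64,-174,85),(-64,-167,85),(-64,-222,85),(-64,-198,85),(-124,-205,85),(0,-128,85),(40,-275,61),(0,-74,30)]:
    g=ax+R@np.array(P[:2])/1000; print(P,np.round(g,4),np.round(proj(w,[*g,P[2]/1000]),0),np.round(proj(t,[*g,P[2]/1000]),0))
E
```

```text
jar [0.53028562 0.30832363 0.127     ] [0.52849939 0.31557249 0.127     ]
(-64, -174, 85) [0.5259 0.1923] [136. 252.] [268. 287.]
(-64, -167, 85) [0.5225 0.1984] [141. 248.] [266. 288.]
(-64, -222, 85) [0.5492 0.1503] [103. 277.] [285. 276.]
(-64, -198, 85) [0.5375 0.1713] [119. 265.] [277. 281.]
(-124, -205, 85) [0.4884 0.1361] [ 72. 223.] [292. 301.]
(0, -128, 85) [0.5596 0.2635] [212. 274.] [239. 273.]
(40, -275, 61) [0.6658 0.1544] [146. 359.] [284. 231.]
(0, -74, 30) [0.5334 0.3108] [260. 230.] [223. 286.]
```

View pics/c5.png

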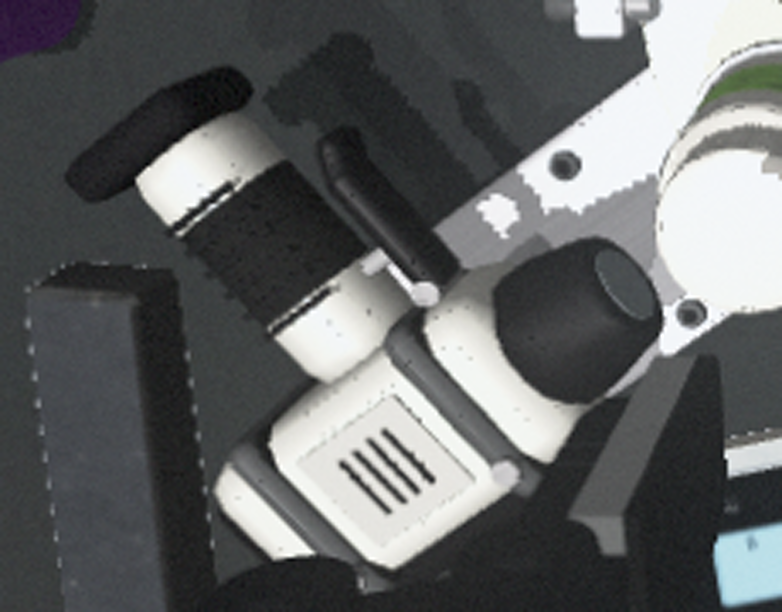

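Projected trigger and grip points match the picture: trigger front projects to (141,248) and is seen there, and so is the grip back at (103,277). I'll move above the grip point, at about (0.5375, 0.171).

```bash
python3 -m jog '1 0 -3.3 0 0 0;1 0 -3.3 0 0 0;1 0 -3.3 0 0 0;1 0 -3.3 0 0 0;1 0 -3.3 0 0 0;1.2 0 -3.3 0 0 0;0 0 0 -0.34 0 0.34;0 0 0 0 -8 0;0 0 0 0 -8 0;0 0 0 0 -8 0;0 0 0 0 -8 0;0 1 0 0 -4 0;0 2 0 0 0 0;0 3 0 0 0 0;0 2 0 0 0 0;0 0 0 0 0 0' 8.54 35; python3 -c "
from h import *
axes();save('wrist','w5')"
```

```text
time: 10.65
tcp_pos: [0.5314, 0.1699, 0.2115]
eef_rot: [0.686, 0.172, -0.183, -0.683]
ft_force: [-0.6, -0.8, -0.8]
grip_width: 0.999
10.65 [0.5314 0.1699 0.2115] [-0.228  0.533 -0.202  1.781  0.137  0.858  1.585] 0.9994975592887624 [-0.6 -0.8 -0.8]
[[ 0.874 -0.015 -0.486]
 [ 0.486 -0.008  0.874]
 [-0.017 -1.     0.   ]]
```

View pics/w5.png

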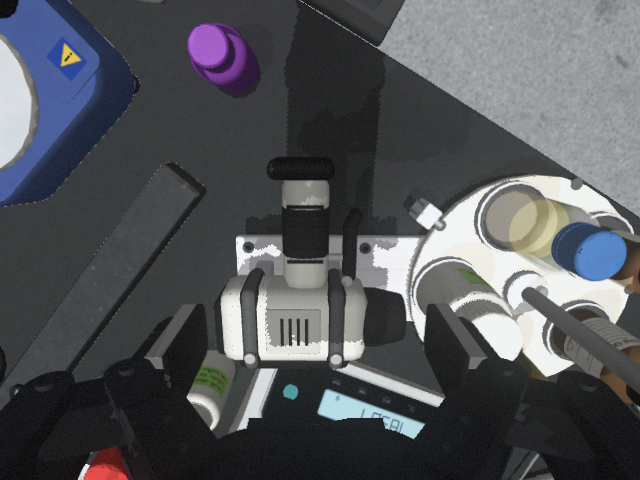

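```bash
python3 - <<'E'
from h import *
w=load('w5'); crop('w5',220,140,440,340,3.6,'c6')
R=np.array([[.874,-.015,-.486],[.486,-.008,.874],[-.017,-1,0]]);s=get_state();p=np.array(s['tcp_pos'])
for uv,z in [((283,225),.085),((329,225),.085),((344,250),.09),((358,250),.085),((301,158),.101),((301,180),.101),((290,276),.11)]:
    q=onz(w,uv,z); print(uv,np.round(q,4),'tool',np.round(R.T@(q-p),4))
print(np.round(R.T@(np.array([.5375,.1713,.085])-p),4))
E
```

```text
(283, 225) [0.5381 0.1467 0.085 ] tool [-0.0048  0.1285 -0.0233]
(329, 225) [0.5215 0.1764 0.085 ] tool [-0.0049  0.1285  0.0107]
(344, 250) [0.5316 0.1948 0.09  ] tool [0.0129 0.1232 0.0218]
(358, 250) [0.5277 0.2052 0.085 ] tool [0.0145 0.1282 0.0328]
(301, 158) [0.4876 0.1351 0.101 ] tool [-0.0548  0.1134 -0.009 ]
(301, 180) [0.5004 0.142  0.101 ] tool [-0.0403  0.1131 -0.0091]
(290, 276) [0.5616 0.167  0.11  ] tool [ 0.0252  0.103  -0.0171]
[ 0.0067  0.1283 -0.0016]
```

View pics/c6.png

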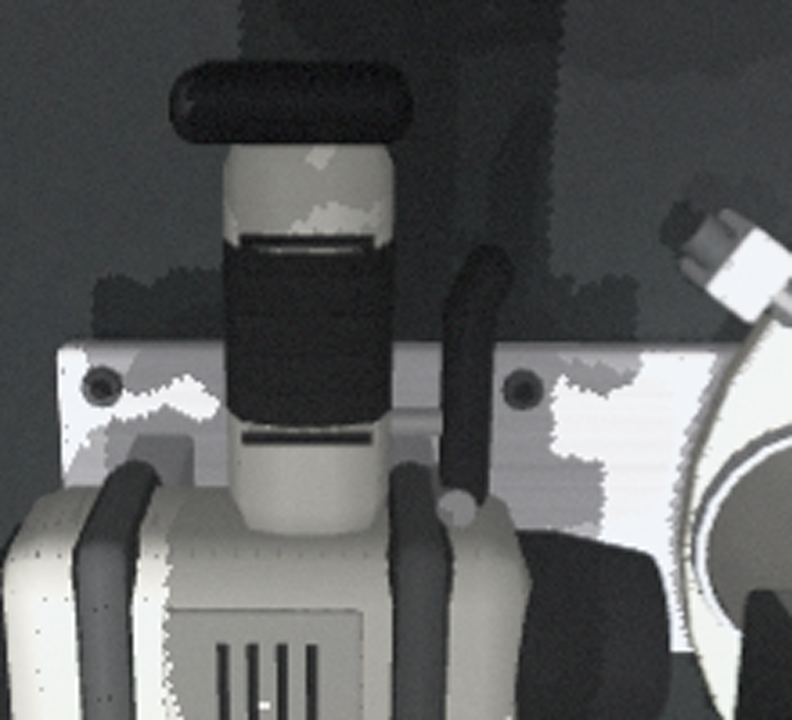

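In the tool frame the grip back face is at z −23 mm and the trigger front at +32.5 mm. That makes 55 mm between them and a grip width of 34 mm, both as specified. I'm descending.

```bash
python3 -m jog '0.5 0 0.1 0 0 -1;0 0 0 0 0 0;0 2 0 0 0 0;0 2 0 0 0 0;0 2 0 0 0 0;0 2 0 0 0 0;0 2 0 0 0 0;0 0 0 0 0 0' 8.54 35; python3 -c "
from h import *
axes();save('wrist','w6')"
```

```text
time: 11.5
tcp_pos: [0.5381, 0.1739, 0.114]
eef_rot: [-0.684, -0.18, 0.175, 0.685]
ft_force: [-0.8, -0.7, 0.6]
grip_width: 1.003
11.5 [0.5381 0.1739 0.114 ] [-0.252  0.666 -0.169  1.866  0.181  0.618  1.545] 1.0028918741314659 [-0.8 -0.7  0.6]
[[ 0.874  0.006 -0.486]
 [ 0.486  0.002  0.874]
 [ 0.006 -1.    -0.001]]
```

View pics/w6.png

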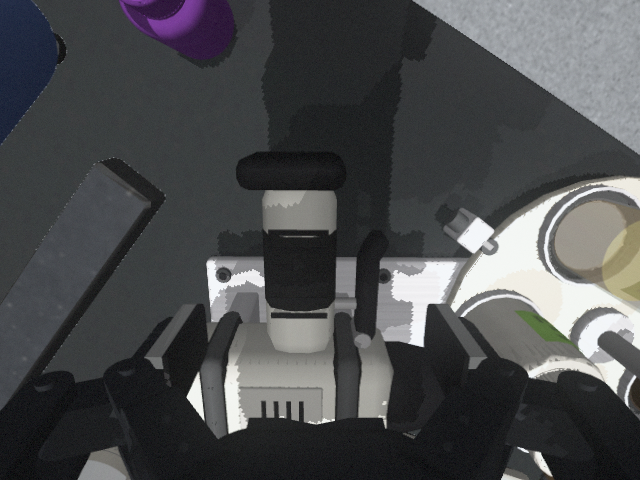

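```bash
python3 - <<'E'
from h import *
from scipy.spatial.transform import Rotation as Ro
w=load('w6'); s=get_state();p=np.array(s['tcp_pos']);R=Ro.from_quat(s['eef_rot']).as_matrix()
for uv,z in [((264,270),.085),((336,270),.085),((382,260),.085),((377,310),.085),((291,154),.101),((291,176),.101)]:
    q=onz(w,uv,z); print(uv,np.round(q,4),'tool',np.round(R.T@(q-p),4))
crop('w6',200,130,460,360,3,'c7')
E
```

```text
(264, 270) [0.5443 0.1492 0.085 ] tool [-0.0078  0.0302 -0.0245]
(336, 270) [0.5272 0.1798 0.085 ] tool [-0.0078  0.0302  0.0106]
(382, 260) [0.5119 0.1967 0.085 ] tool [-0.0131  0.0301  0.0328]
(377, 310) [0.536  0.2089 0.085 ] tool [0.0139 0.0303 0.0317]
(291, 154) [0.4874 0.1349 0.101 ] tool [-0.0643  0.0137 -0.0093]
(291, 176) [0.4952 0.1391 0.101 ] tool [-0.0555  0.0138 -0.0094]
```

View pics/c7.png

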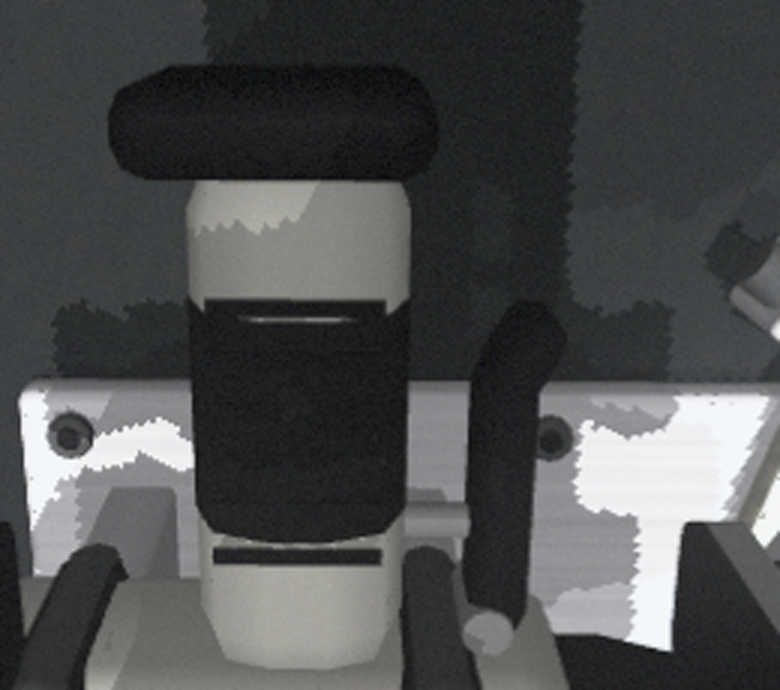

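The centring holds: grip back −24.5, trigger front +32. I'll shift −3 mm in x, descend 5 cm and squeeze.

```bash
python3 -m jog '-0.3 1 0 0 0 0;0 1.5 0 0 0 0;0 1.5 0 0 0 0;0 1 0 0 0 0;0 0 0 0 0 0;0 0 0 0 0 0' 8.54 35; python3 -c "
from h import *
axes();save('wrist','w7')"
```

```text
time: 12.15
tcp_pos: [0.5373, 0.1731, 0.0657]
eef_rot: [-0.684, -0.181, 0.174, 0.685]
ft_force: [-0.3, 0.6, 0.2]
grip_width: 0.999
12.15 [0.5373 0.1731 0.0657] [-0.267  0.74  -0.146  1.898  0.203  0.508  1.526] 0.9986335865000155 [-0.3  0.6  0.2]
[[ 0.874  0.009 -0.486]
 [ 0.486  0.004  0.874]
 [ 0.01  -1.    -0.001]]
```

View pics/w7.png

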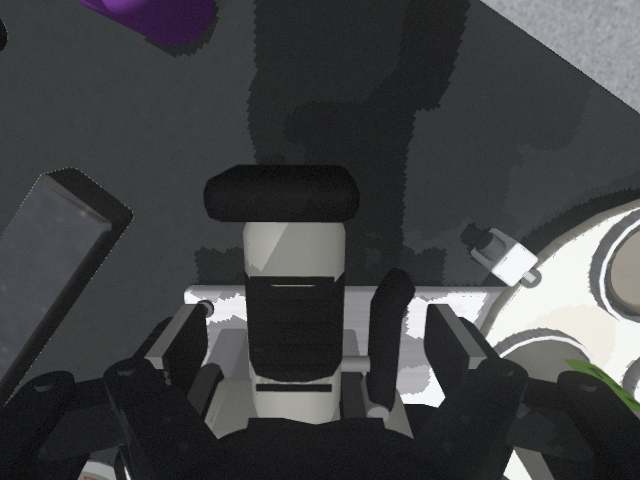

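Each finger is outside its target: left pad at (180,335), grip back edge at (247,330), trigger front at (400,320), right pad at (455,335). I'll squeeze now.

```bash
python3 -m jog '0 0 0 0 0 0;0 0 0 0 0 0;0 0 0 0 0 0;0 0 0 0 0 0;0 0 0 0 0 0;0 0 0 0 0 0;0 0 0 0 0 0;0 0 0 0 0 0' 2 35; python3 -c "
from h import *
axes();save('wrist','w8')"
```

```text
time: 13.0
tcp_pos: [0.5369, 0.1731, 0.0664]
eef_rot: [-0.684, -0.182, 0.175, 0.684]
ft_force: [-2.9, -0.9, 8.1]
grip_width: 0.569
13.0 [0.5369 0.1731 0.0664] [-0.267  0.738 -0.147  1.898  0.204  0.51   1.527] 0.5692734469817712 [-2.9 -0.9  8.1]
[[ 0.872  0.009 -0.489]
 [ 0.489  0.003  0.872]
 [ 0.009 -1.    -0.002]]
```

View pics/w8.png

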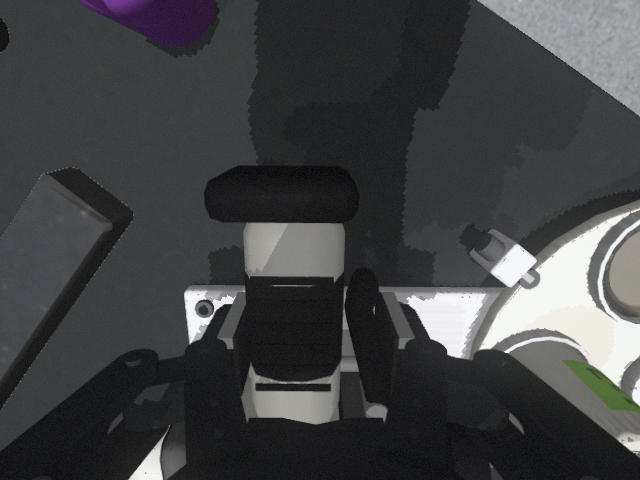

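The opening stopped at 48.4 mm (home is 48) and the trigger lies against the grip at (365,320). I'll press briefly harder to confirm it's on the stop, then release.

```bash
python3 -m jog '0 0 0 0 0 0;0 0 0 0 0 0;0 0 0 0 0 0;0 0 0 0 0 0' 2 60; python3 -m jog '0 0 0 0 0 0;0 0 0 0 0 0;0 0 0 0 0 0;0 0 0 0 0 0;0 0 0 0 0 0;0 0 0 0 0 0;0 0 0 0 0 0;0 0 0 0 0 0' 8.54 40; python3 -c "
from h import *
axes();save('wrist','w9')"
```

```text
time: 13.45
tcp_pos: [0.5369, 0.1729, 0.0666]
eef_rot: [-0.684, -0.182, 0.175, 0.684]
ft_force: [-1.4, -1.9, 10.1]
grip_width: 0.564
time: 14.25
tcp_pos: [0.537, 0.1729, 0.0652]
eef_rot: [-0.684, -0.181, 0.174, 0.685]
ft_force: [-0.4, 0.7, 0.1]
grip_width: 1.0
14.25 [0.537  0.1729 0.0652] [-0.267  0.74  -0.146  1.898  0.203  0.508  1.526] 0.9996757996442853 [-0.4  0.7  0.1]
[[ 0.874  0.009 -0.486]
 [ 0.486  0.003  0.874]
 [ 0.009 -1.    -0.001]]
```

View pics/w9.png

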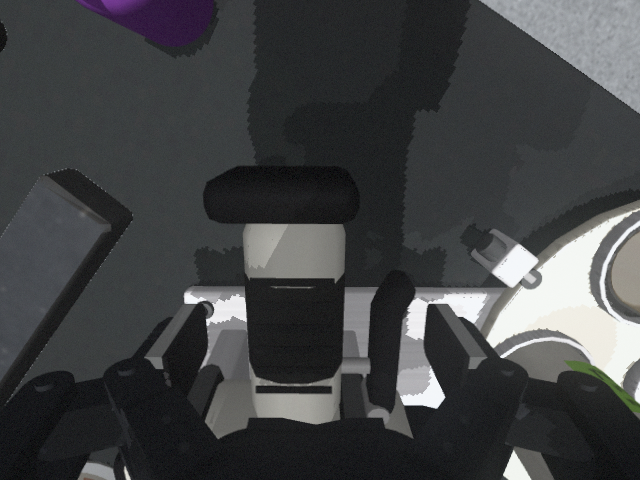

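The trigger has sprung back: front at (400,320), as before the squeeze. At 60 N the opening was 48.0 mm, the home value. Next I'll rise, move over the jar and turn the jaws nearly tangential, with the camera side away from the knob.

```bash
python3 -m jog '0 -2 0 0 0 0;0 -3 0 0 0 0;0 -3 0 0 0 0;0 -3 0 0 0 0;0 -3 0 0 0 0;0 -3 0 0 0 0;0 -3 0 0 0 0.5;0 -1 0 0 0 0;1.2 0 2.5 0 0 0;1.2 0 2.5 0 0 0;1.2 0 2.5 0 0 0;1.2 0 2.5 0 0 0;1.2 0 2.4 0 0 0;0 0 0 0 0 0;0 0 0 0 0 0' 8.54 40; python3 -m jog '0 0 0 0 -7.5 0;0 0 0 0 -7.5 0;0 0 0 0 -7.5 0;0 0 0 0 -7.5 0;0 0 0 0 -7.5 0;0 0 0 0 -7.5 0;0 0 0 0 -7.5 0;0 0 0 0 -7.5 0;0 0 0 0 -7.5 0;0 0 0 0 -7.5 0;0 0 0 0 0 0;0 0 0 0 0 0' 7 40;python3 -c "
from h import *
axes();save('wrist','w10')"
```

```text
time: 15.8
tcp_pos: [0.5268, 0.3098, 0.274]
eef_rot: [0.685, 0.177, -0.178, -0.684]
ft_force: [-0.0, -0.4, 0.1]
grip_width: 1.001
time: 17.0
tcp_pos: [0.5278, 0.3083, 0.2747]
eef_rot: [-0.437, -0.556, 0.557, 0.436]
ft_force: [-0.2, -0.3, -0.2]
grip_width: 0.82
17.0 [0.5278 0.3083 0.2747] [-0.232  0.579 -0.566  1.565  0.338  1.097  2.502] 0.8197712661414063 [-0.2 -0.3 -0.2]
[[-0.238  0.001 -0.971]
 [ 0.971 -0.002 -0.238]
 [-0.002 -1.    -0.   ]]
```

View pics/w10.png

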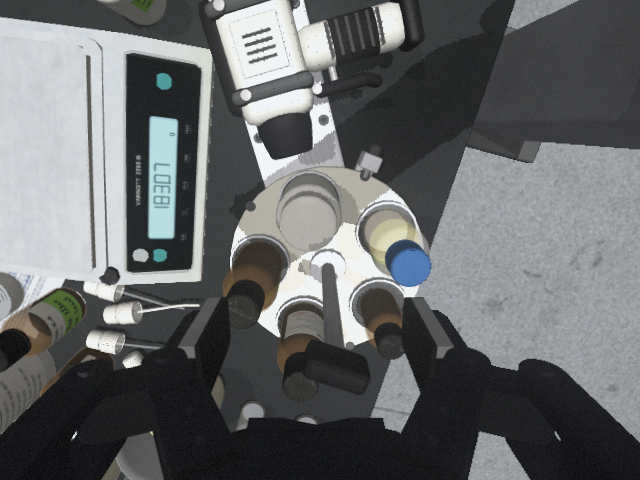

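The jar is at (308,218) with its two neighbours, the blue cap at (408,263) and amber at (245,300). I'll measure the cap centre.

```bash
python3 - <<'E'
from h import *
from scipy.spatial.transform import Rotation as Ro
w=load('w10'); print(np.round(w['extrinsics'],3).tolist())
crop('w10',220,150,440,310,3.6,'c8')
s=get_state();p=np.array(s['tcp_pos']);R=Ro.from_quat(s['eef_rot']).as_matrix()
for c in [(.5334,.3108),(.530,.308),(.5285,.3156)]:
    print(c,np.round(proj(w,[*c,.127]),1),np.round(R.T@(np.array([*c,.127])-p),4), np.round(proj(w,[*c,.104]),1))
for uv in [(307,222),(310,222)]:
    q=onz(w,uv,.127);print(uv,np.round(q,4),np.round(R.T@(q-p),4))
E
```

```text
[[-0.971, 0.229, 0.069, 0.545], [-0.239, -0.929, -0.281, 0.237], [-0.0, -0.29, 0.957, 0.416], [0.0, 0.0, 0.0, 1.0]]
(0.5334, 0.3108) [307.6 223.7] [ 0.001   0.1479 -0.0059] [308.2 216.9]
(0.53, 0.308) [312.6 221.3] [-0.0009  0.1479 -0.0019] [312.8 214.7]
(0.5285, 0.3156) [312.2 230.7] [ 0.0068  0.1478 -0.0023] [312.4 223.5]
(307, 222) [0.5342 0.3096 0.127 ] [-0.0004  0.1479 -0.0064]
(310, 222) [0.5319 0.309  0.127 ] [-0.0004  0.1479 -0.004 ]
```

View pics/c8.png

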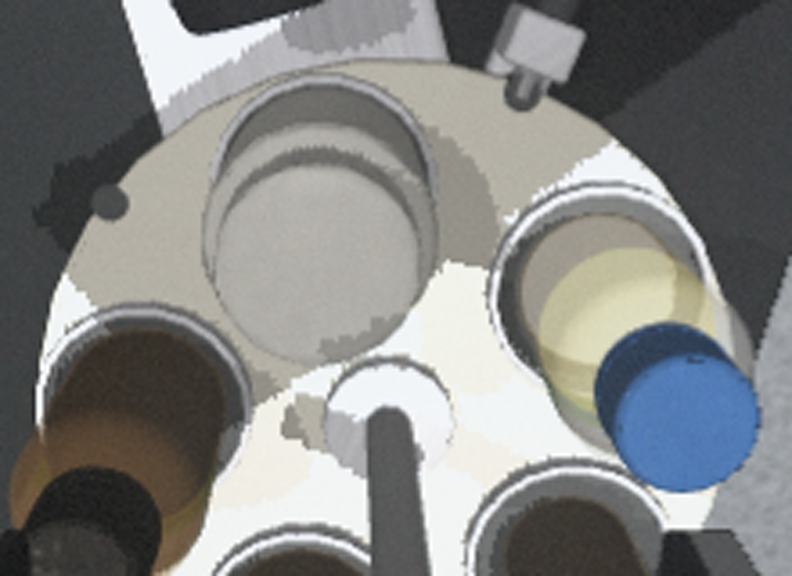

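Cap centre is at (308,222.5), so the offset is z_tool −5.7 mm. I'll correct that and descend.

```bash
python3 -m jog '0 1 -0.55 0 0 0;0 2 0 0 0 0;0 2 0 0 0 0;0 2 0 0 0 0;0 2 0 0 0 0;0 2 0 0 0 0;0 0.5 0 0 0 0;0 0 0 0 0 0;0 0 0 0 0 0' 7 40;python3 -c "
from h import *
axes();save('wrist','w11')
w=load('w11')
from scipy.spatial.transform import Rotation as Ro
s=get_state();p=np.array(s['tcp_pos']);R=Ro.from_quat(s['eef_rot']).as_matrix()
for uv in [(300,240),(310,240)]:
    q=onz(w,uv,.127);print(uv,np.round(q,4),np.round(R.T@(q-p),4))"
```

```text
time: 17.95
tcp_pos: [0.5334, 0.3116, 0.1607]
eef_rot: [0.436, 0.558, -0.557, -0.435]
ft_force: [0.4, 0.5, 0.5]
grip_width: 0.814
17.95 [0.5334 0.3116 0.1607] [-0.268  0.707 -0.51   1.674  0.429  0.872  2.432] 0.8144090556058683 [0.4 0.5 0.5]
[[-0.243  0.002 -0.97 ]
 [ 0.97  -0.    -0.243]
 [-0.001 -1.    -0.002]]
(300, 240) [0.5454 0.2937 0.127 ] [-0.0202  0.0341 -0.0071]
(310, 240) [0.5407 0.2925 0.127 ] [-0.0202  0.0341 -0.0022]
```

View pics/w11.png

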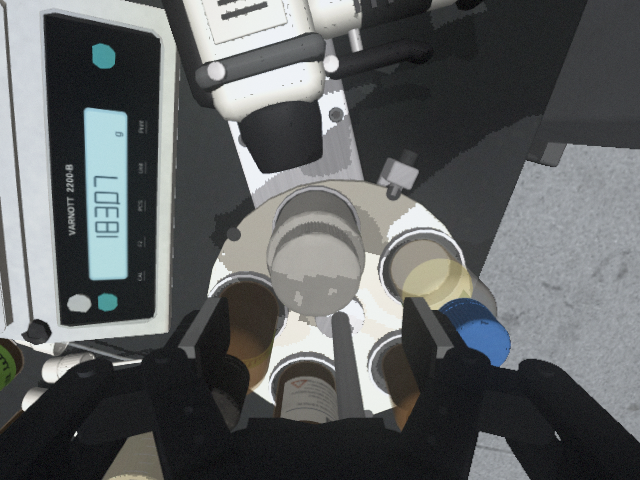

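```bash
python3 -c "
from h import *
w=load('w11')
from scipy.spatial.transform import Rotation as Ro
s=get_state();p=np.array(s['tcp_pos']);R=Ro.from_quat(s['eef_rot']).as_matrix()
for uv in [(315.5,274),(270,274),(361,274),(315,232),(315,316)]:
    q=onz(w,uv,.127);print(uv,np.round(q,4),np.round(R.T@(q-p),4))"
```

```text
(315.5, 274) [0.5337 0.3092 0.127 ] [-0.0023  0.034   0.0005]
(270, 274) [0.5559 0.3148 0.127 ] [-0.0023  0.0341 -0.0224]
(361, 274) [0.5115 0.3036 0.127 ] [-0.0024  0.034   0.0234]
(315, 232) [0.5393 0.288  0.127 ] [-0.0243  0.0341  0.0002]
(315, 316) [0.5282 0.3322 0.127 ] [0.0213 0.034  0.0003]
```

The cap is centred in the jaws (46 mm measured across, 48 given). I'll descend 9 cm and grip.

```bash
python3 -m jog '-0.2 1 0 0 0 0;0 1.5 0 0 0 0;0 1.5 0 0 0 0;0 1.5 0 0 0 0;0 1.5 0 0 0 0;0 1 0 0 0 0;0 1 0 0 0 0;0 0 0 0 0 0;0 0 0 0 0 0' 7 40;python3 -c "
from h import *
axes();save('wrist','w12')"
```

```text
time: 18.9
tcp_pos: [0.5336, 0.3093, 0.0701]
eef_rot: [0.435, 0.557, -0.557, -0.435]
ft_force: [0.2, 0.7, 0.2]
grip_width: 0.819
18.9 [0.5336 0.3093 0.0701] [-0.305  0.822 -0.442  1.732  0.508  0.703  2.369] 0.819087516346431 [0.2 0.7 0.2]
[[-0.243  0.001 -0.97 ]
 [ 0.97  -0.001 -0.243]
 [-0.001 -1.    -0.001]]
```

View pics/w12.png

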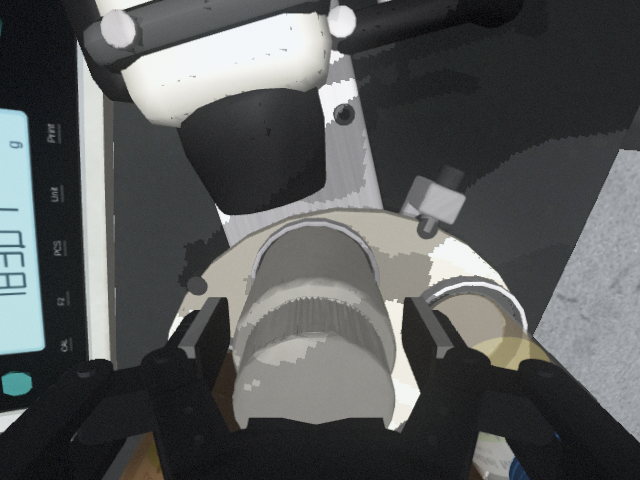

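The jar is centred between the pads: its left and right edges are at 233 and 395, the pads at 215 and 415. No contact force. I'll close and lift.

```bash
python3 -m jog '0 0 0 0 0 0;0 0 0 0 0 0;0 0 0 0 0 0;0 0 0 0 0 0;0 0 0 0 0 0;0 0 0 0 0 0' 4 40; python3 -m jog '0 -0.5 0 0 0 0;0 -1 0 0 0 0;0 -1.5 0 0 0 0;0 -2 0 0 0 0;0 -2 0 0 0 0;0 -2 0 0 0 0;0 -2 0 0 0 0;0 -2 0 0 0 0;0 -1.5 0 0 0 0;0 0 0 0 0 0;0 0 0 0 0 0'; python3 -c "
from h import *
axes();save('wrist','w13');save('top','t13')
f=load('top0')
crop('top0',420,230,520,350,6,'c9')"
```

```text
time: 19.55
tcp_pos: [0.5341, 0.3095, 0.0711]
eef_rot: [0.436, 0.558, -0.557, -0.434]
ft_force: [0.2, 0.1, 5.6]
grip_width: 0.666
time: 20.65
tcp_pos: [0.5333, 0.309, 0.2155]
eef_rot: [0.436, 0.558, -0.557, -0.434]
ft_force: [0.4, -1.0, -1.8]
grip_width: 0.663
20.65 [0.5333 0.309  0.2155] [-0.244  0.644 -0.543  1.625  0.385  0.98   2.472] 0.6631116263774268 [ 0.4 -1.  -1.8]
[[-0.243  0.002 -0.97 ]
 [ 0.97  -0.001 -0.243]
 [-0.001 -1.    -0.001]]
```

View pics/w13.png

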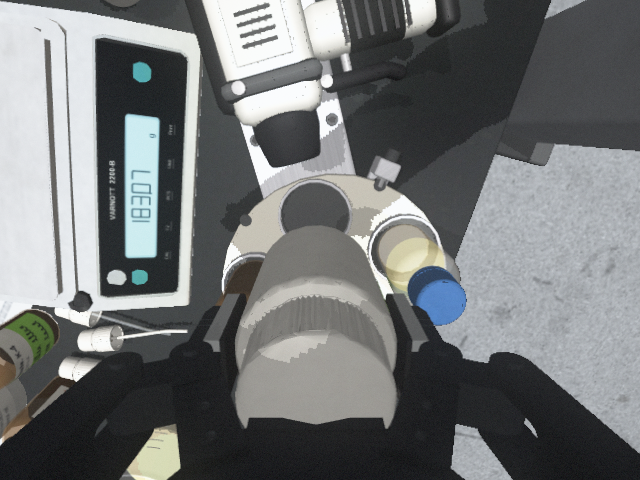

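View pics/c9.png

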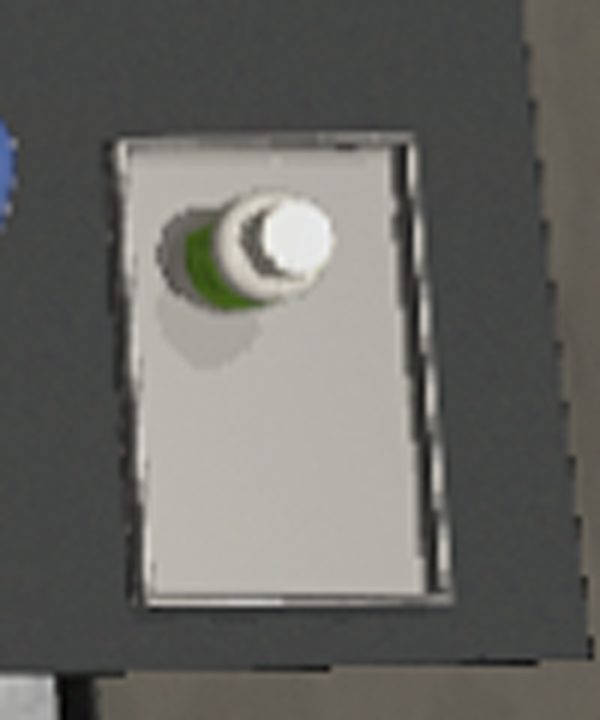

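View pics/t13.png

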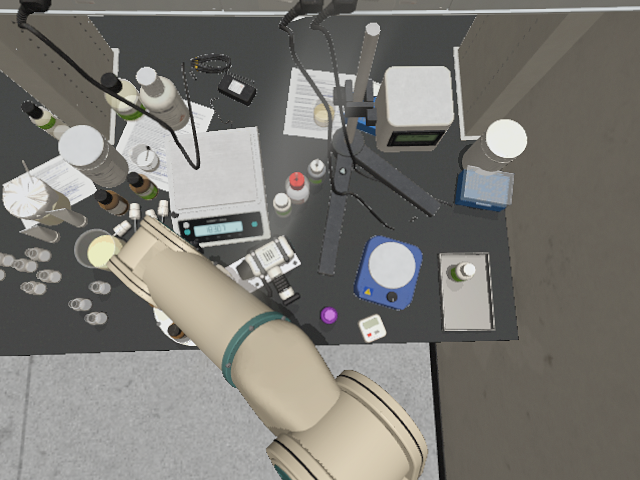

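The jar is held upright and its ring at (315,210) is empty. Now the tray frame from its rim corners.

```bash
python3 - <<'E'
from h import *
f=load('top0')
c=[np.round(onz(f,(420+x/6,230+y/6),.022)[:2],4) for x,y in [(112,137),(418,133),(455,604),(140,606)]]
for a in c: print(a)
c=np.array(c);print(c.mean(0),[np.linalg.norm(c[i]-c[i-1]) for i in range(4)])
v=(c[0]+c[1]-c[2]-c[3]);print(np.degrees(np.arctan2(v[1],v[0])))
print('bottle cap',onz(f,(420+297/6,230+236/6),.102),'base',onz(f,(420+235/6,230+255/6),.03))
E
```

```text
[ 0.6079 -0.2488]
[ 0.6067 -0.3833]
[ 0.405  -0.3795]
[ 0.4074 -0.2455]
[ 0.50675  -0.314275] [np.float64(0.20052715526830775), np.float64(0.13450535305332645), np.float64(0.20173579256046756), np.float64(0.13402149081397358)]
-1.0113321383934055
bottle cap [ 0.55423372 -0.2971809   0.102     ] base [ 0.55426524 -0.29577345  0.03      ]
```

Tray centre is (0.507, −0.314), yaw −1°. Its bottle is at tray (+0.047, +0.017). The jar's target is world (0.466, −0.314), 89 mm from the bottle. I'll turn the jaws along the tray's y, then carry it across.

```bash
python3 -m jog '0 0 0 0 4 0;0 0 0 0 8 0;0 0 0 0 8 0;0 0 0 0 8 0;0 0 0 0 8 0;0 0 0 0 8 0;0 0 0 0 8 0;0 0 0 0 8 0;0 0 0 0 8 0;0 0 0 0 8 0;0 0 0 0 8 0;0 0 0 0 8 0;0 0 0 0 8 0;0 0 0 0 4 0;0 0 0 0 0 0;0 0 0 0 0 0'; python3 -c "
from h import *
axes()"
```

```text
time: 22.35
tcp_pos: [0.5328, 0.3091, 0.2143]
eef_rot: [0.708, 0.001, -0.001, -0.706]
ft_force: [0.1, -0.0, -1.5]
grip_width: 0.664
22.35 [0.5328 0.3091 0.2143] [-0.544  0.597 -0.045  1.634  0.033  0.913  0.972] 0.6638628862834358 [ 0.1 -0.  -1.5]
[[ 1.    -0.    -0.003]
 [ 0.003 -0.002  1.   ]
 [-0.    -1.    -0.002]]
```

```bash
python3 -m jog '-0.3 0 -1.5 0 0 0;-0.3 0 -2.5 0 0 0;-0.3 0 -3.4 0 0 0;-0.3 0 -3.4 0 0 0;-0.3 0 -3.4 0 0 0;-0.3 0 -3.4 0 0 0;-0.3 0 -3.4 0 0 0;-0.4 0 -3.4 0 0 0;-0.4 0 -3.4 0 0 0;-0.4 0 -3.4 0 0 0;-0.4 0 -3.4 0 0 0;-0.4 0 -3.4 0 0 0;-0.4 0 -3.4 0 0 0;-0.3 0 -3.4 0 0 0;-0.3 0 -3.4 0 0 0;-0.3 0 -3.4 0 0 0;-0.3 0 -3.4 0 0 0;-0.3 0 -3.4 0 0 0;-0.3 0 -2.5 0 0 0;-0.3 0 -1.4 0 0 0'; python3 -m jog '0 0 0 0 0 0;0 0 0 0 0 0'; python3 -c "
from h import *
axes();save('wrist','w14');save('top','t14');crop('t14',420,230,540,350,6,'c10')"
```

```text
time: 24.35
tcp_pos: [0.4658, -0.3172, 0.2155]
eef_rot: [0.708, -0.001, 0.001, -0.706]
ft_force: [0.1, 0.6, -2.2]
grip_width: 0.664
time: 24.55
tcp_pos: [0.4677, -0.3126, 0.2154]
eef_rot: [-0.707, -0.001, 0.0, 0.707]
ft_force: [-0.9, 0.6, -2.1]
grip_width: 0.66
24.55 [ 0.4677 -0.3126  0.2154] [ 0.558  0.52  -0.027  1.784  0.017  0.838  2.095] 0.6603704096173401 [-0.9  0.6 -2.1]
[[ 1.     0.001 -0.002]
 [ 0.002  0.001  1.   ]
 [ 0.001 -1.     0.001]]
```

View pics/w14.png

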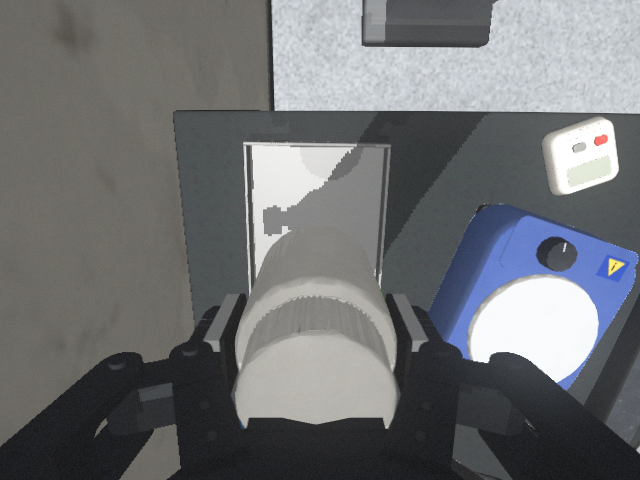

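View pics/c10.png

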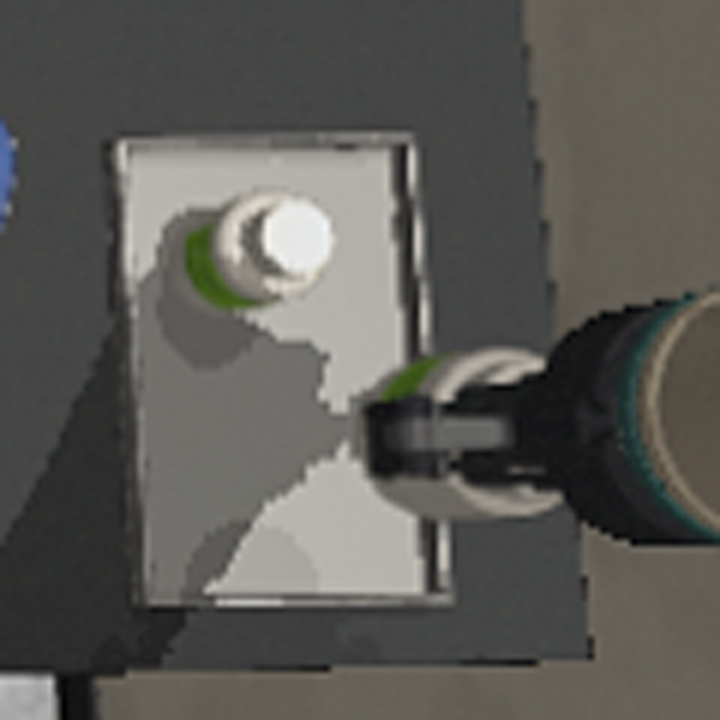

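```bash
python3 -c "
from h import *
w=load('w14')
for uv in [(245,144),(390,144),(246,200),(386,200)]: print(np.round(onz(w,uv,.022),4))"
```

```text
[ 0.4092 -0.3736  0.022 ]
[ 0.4089 -0.2474  0.022 ]
[ 0.4587 -0.3752  0.022 ]
[ 0.4583 -0.2481  0.022 ]
```

```bash
python3 -m jog '0 1 0 0 0 0;0 2 0 0 0 0;0 2 0 0 0 0;0 2 0 0 0 0;0 2 0 0 0 0;0 2 0 0 0 0;0 1.5 0 0 0 0;0 1 0 0 0 0;0 1 0 0 0 0;0 0 0 0 0 0;0 0 0 0 0 0'; python3 -c "
from h import *
axes();save('wrist','w15');save('top','t15');crop('t15',420,230,540,350,6,'c11')"
```

```text
time: 25.75
tcp_pos: [0.4684, -0.314, 0.0708]
eef_rot: [0.707, 0.001, 0.0, -0.707]
ft_force: [0.2, -1.0, -0.7]
grip_width: 0.662
25.75 [ 0.4684 -0.314   0.0708] [ 0.555  0.731 -0.022  1.892  0.03   0.518  2.085] 0.662430102049821 [ 0.2 -1.  -0.7]
[[ 1.     0.001 -0.001]
 [ 0.001 -0.001  1.   ]
 [ 0.001 -1.    -0.001]]
```

View pics/c11.png

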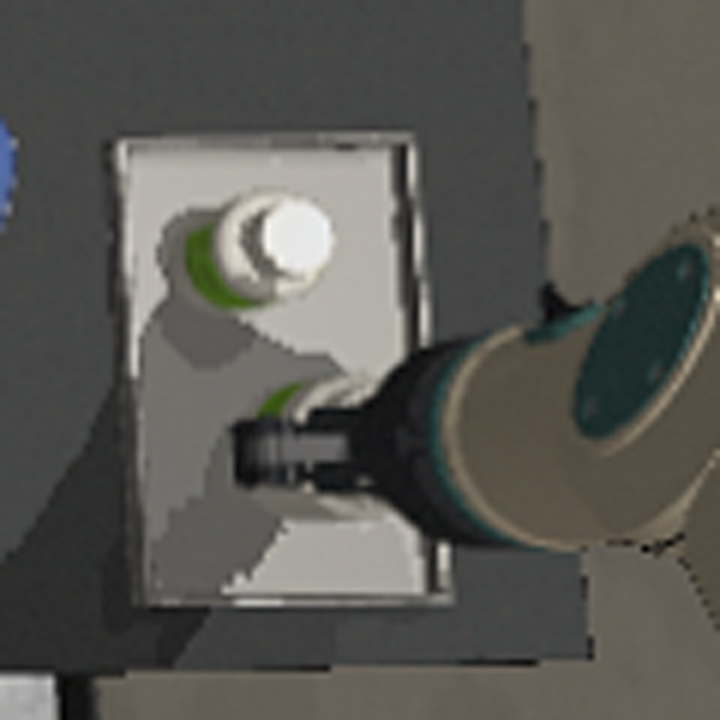

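View pics/w15.png

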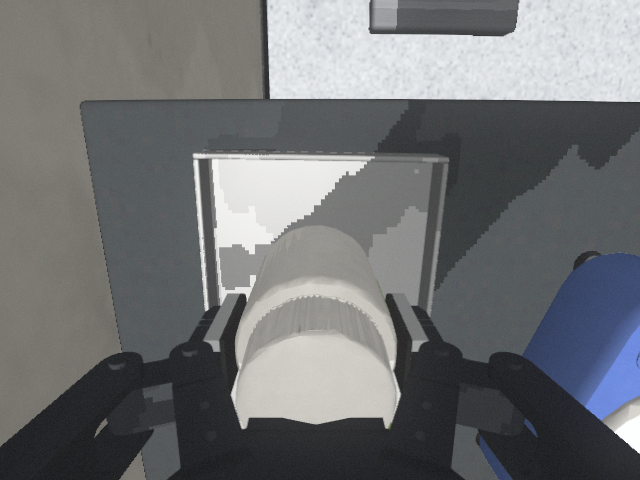

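The tray centre from the wrist view is y −0.311 and the jar is centred within it. I'll lower to the floor.

```bash
python3 -m jog '0 1 0 0 0 0;0 0.8 0 0 0 0;0 0.4 0 0 0 0;0 0.2 0 0 0 0;0 0 0 0 0 0;0 0 0 0 0 0'; python3 -m jog '0 0.1 0 0 0 0;0 0.1 0 0 0 0;0 0 0 0 0 0;0 0 0 0 0 0'
```

```text
time: 26.45
tcp_pos: [0.4682, -0.3141, 0.0466]
eef_rot: [0.707, 0.001, 0.0, -0.707]
ft_force: [0.6, 0.2, -0.6]
grip_width: 0.659
time: 26.85
tcp_pos: [0.4682, -0.314, 0.0447]
eef_rot: [0.707, 0.001, 0.0, -0.707]
ft_force: [-0.1, 0.3, -1.2]
grip_width: 0.662
```

```bash
python3 -m jog '0 0.1 0 0 0 0;0 0 0 0 0 0;0 0 0 0 0 0'; python3 -m jog '0 0.1 0 0 0 0;0 0 0 0 0 0;0 0 0 0 0 0'
```

```text
time: 27.15
tcp_pos: [0.4684, -0.3141, 0.0441]
eef_rot: [0.708, 0.001, 0.0, -0.707]
ft_force: [-1.2, 0.5, 4.6]
grip_width: 0.663
time: 27.45
tcp_pos: [0.4684, -0.3141, 0.0441]
eef_rot: [0.708, 0.001, 0.0, -0.707]
ft_force: [-2.4, 2.4, 13.2]
grip_width: 0.662
```

Floor contact at TCP z 0.044, as predicted. I'll release and rise.

```bash
python3 -m jog '0 -0.1 0 0 0 0;0 0 0 0 0 0' - 20; python3 -m jog '0 0 0 0 0 0;0 0 0 0 0 0;0 0 0 0 0 0;0 0 0 0 0 0;0 0 0 0 0 0;0 -1 0 0 0 0;0 -2 0 0 0 0;0 -3 0 0 0 0;0 -3 0 0 0 0;0 -3 0 0 0 0;0 -3 0 0 0 0;0 -3 0 0 0 0;0 0 0 0 0 0' 7.2; python3 -m jog '-2 0 3 0 0 0;-2 0 3 0 0 0;-1 0 4 0 0 0;0 0 4 0 0 0;0 0 4 0 0 0;0 0 4 0 0 0;0 0 3 0 0 0;0 0 2 0 0 0;0 0 0 0 0 0;0 0 0 0 0 0'; python3 -c "
from h import *
axes();save('scene','s16');save('top','t16');crop('t16',420,230,540,350,5,'c12');crop('t16',140,220,320,355,4.4,'c13');crop('s16',370,320,510,460,4,'c14')"
```

```text
time: 27.65
tcp_pos: [0.4684, -0.3141, 0.0441]
eef_rot: [0.708, 0.001, 0.0, -0.707]
ft_force: [-1.1, 0.8, 7.4]
grip_width: 0.665
time: 28.95
tcp_pos: [0.4703, -0.3154, 0.2285]
eef_rot: [0.709, 0.003, 0.003, -0.705]
ft_force: [0.1, -0.3, 0.6]
grip_width: 0.843
time: 29.95
tcp_pos: [0.4175, -0.0442, 0.2233]
eef_rot: [0.708, 0.001, -0.0, -0.707]
ft_force: [-0.6, -0.5, -0.1]
grip_width: 0.845
29.95 [ 0.4175 -0.0442  0.2233] [ 0.09   0.318 -0.068  2.13   0.036  0.693  1.571] 0.8449314857999632 [-0.6 -0.5 -0.1]
[[ 1.     0.001 -0.002]
 [ 0.002 -0.001  1.   ]
 [ 0.001 -1.    -0.001]]
```

View pics/c12.png

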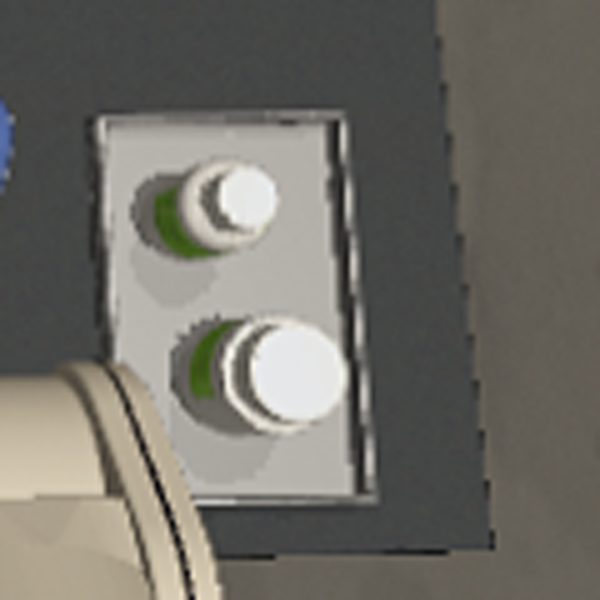

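View pics/c13.png

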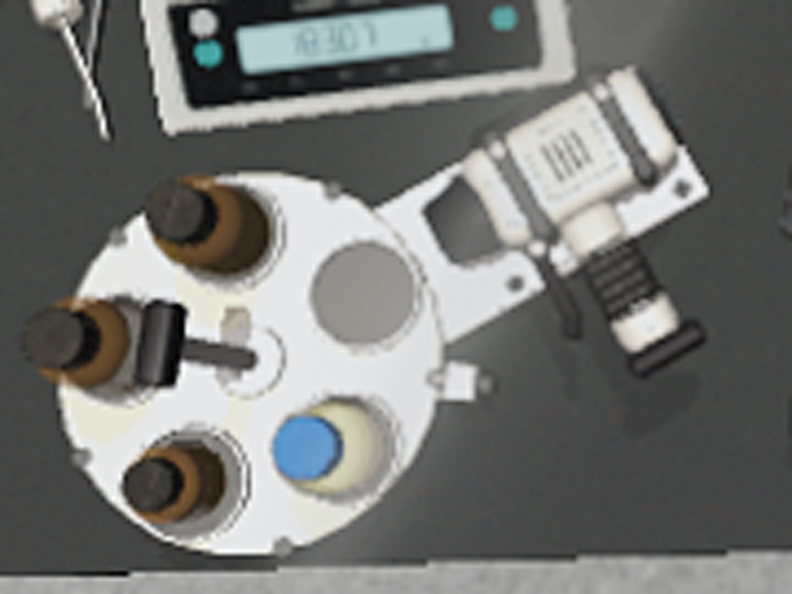

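View pics/s16.png

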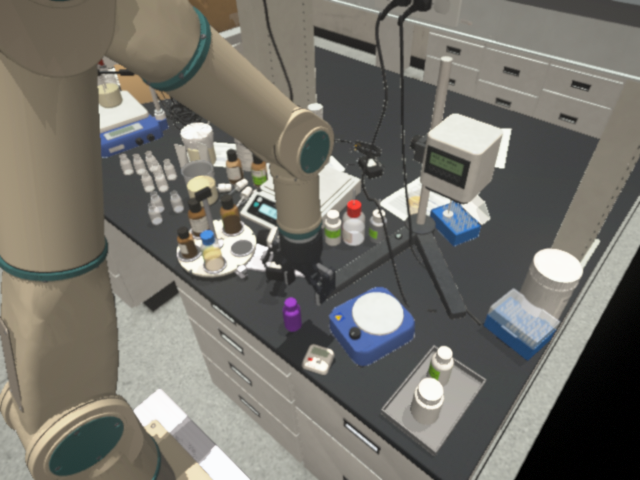

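The jar stands upright in the tray at top px (479,304), beside the bottle at (469,270). The carousel's four bottles stand in their rings, the trigger is released and the place at the window is empty.

```bash
python3 -c "
from h import *
t=load('t16');print(onz(t,(420+295/5,230+370/5),.1))
print(get_state()['ft_force'],np.abs(get_state()['qvel']).max())
sign_off()"
```

```text
[ 0.47059649 -0.31340578  0.1       ]
[-0.03245703 -0.36438218 -0.13154318] 0.009706307019703066
the job is handed in; nothing more can be done
```

The job is done and handed in at about 30 s of the 67 s allowed. No verdict was reported.

- **Carousel:** I turned it +144° (two clicks) by its knob. The rim marks were at the same pixels as at the start, so it was clicked in with the squat jar at the window.
- **Trigger:** I squeezed it once against the grip. The finger opening was 48.4 mm at 35 N and 48.0 mm at 60 N, against 48 mm given for fully home. The pictures after letting go show it sprung back.
- **Jar:** I lifted it out with the jaws nearly tangential to the carousel and carried it across at x about 0.47–0.53 m. It touched the tray floor where predicted, and I released it there.

**Last checks:**
- The jar stands upright at about (0.471, −0.313), roughly (−0.036, 0) in the tray's frame and about 85 mm from the tray bottle.
- The tray bottle has not moved in the picture.
- The other four bottles stand in their rings.
- The gripper is clear, with no wrist force.

**Disagreements:** Camera estimates of the same point differed by up to 7 mm along one axis when the gripper was high above it (the jar at the window), so I measured again from close up before the squeeze and the lift. The tray's centre differed by about 3 mm between the top and wrist views. No check failed.

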